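# Show what the unfinished seat bracket needs

### The job

Show a new helper how to finish the last seat bracket: point at the empty mounting hole of the one bracket that has no rubber bumper, then at the tub of rubber bumpers, then at the wrench that tightens them. Each time point down with the fingertips a few centimetres above the thing and stay there for two seconds, touching nothing and keeping well clear of everything else. Finish still pointing at the wrench.

Things in the scene. Friction and masses are not known exactly. Their poses are not given: they have to be found in the camera images.
- bracket_bare: unfinished white steel bracket, 197 mm long, 28 wide, 85 high, standing on a front leg (-x end) and a round rear lobe. Its flat front top pad (70 x 28 mm, 85 above its underside) has no rubber bumper, only an open 9 mm hole. Origin: centre of its underside; x front to rear, z up. Five brackets stand side by side, 62 mm apart, in any order, on a 4 mm cardboard sheet
- empty_hole (a point): centre of the open mounting hole in the top face of the unfinished bracket's pad, 60 mm ahead of the bracket's origin (-x) and 85 mm above its underside; axes as the bracket
- tub_bumpers: clear plastic square tub, 96 x 96 mm (102 mm over the rim) and 50 mm high, on the table, part filled with black rubber bumpers (25 mm across, 18 mm high, with steel studs, which reach up to 34 mm above the table). Origin: centre of its underside, z up, sides along x and y
- wrench: steel combination wrench lying flat on the table, 170 mm long, 10 mm wide in the shank and 26 mm at the open jaw, at most 9 mm thick, ring at the other end. Origin: under its middle; x along the shank towards the open jaw, z up
- tub_bolts: the same clear tub with long steel hex bolts lying in it; not wanted. Origin: centre of its underside
- tub_empty: the same clear tub, empty; not wanted. Origin: centre of its underside
- screwdriver: screwdriver lying on the table, about 180 mm long with a black handle about 26 mm thick; not wanted. Origin: under its middle; x along it towards the tip
- tape: roll of tape lying flat, 100 mm across, 48 mm high; not wanted. Origin: centre of its underside
- bracket_1: a finished bracket, the same as the unfinished one but with a black rubber bumper (25 mm across, 18 mm high) standing on its pad, so 103 mm high there. Origin and axes as for the unfinished bracket
- bracket_2: a finished bracket, the same as the unfinished one but with a black rubber bumper (25 mm across, 18 mm high) standing on its pad, so 103 mm high there. Origin and axes as for the unfinished bracket
- bracket_3: a finished bracket, the same as the unfinished one but with a black rubber bumper (25 mm across, 18 mm high) standing on its pad, so 103 mm high there. Origin and axes as for the unfinished bracket
- bracket_4: a finished bracket, the same as the unfinished one but with a black rubber bumper (25 mm across, 18 mm high) standing on its pad, so 103 mm high there. Origin and axes as for the unfinished bracket
Things that resemble listed ones, but are neither listed nor needed, are in the scene too. Leave any purple look-alike of the tape alone.

How it is judged:
By the outcome, as a careful person would: the job done as asked, in the order asked, and still so for the second after the job is handed in, with the robot touching nothing.
It also fails if it takes over 51 s, if anything falls off the work surface, if the arm or the gripper's body presses on something with over 40 N, if the wrist force passes 120 N, or if a joint passes its speed limit or range.

### The arm

A 6-joint arm with a two-finger parallel gripper is mounted at the origin on the work surface. World frame = base frame: x ahead of the robot, y to its left, z up, the work surface at z = 0. Lengths are in mm, angles in rad, forces in N, time in s.
With the tool pointing down it reaches from about 375 to 925 mm from the base axis. Payload 5.7 kg.
Tool frame: the origin (TCP) lies between the finger pads, 19 mm behind the fingertips; this is the grasp point; z points along the fingers, y is the line along which they close (so a half turn about z gives the same grasp; the last joint's range is limited). The gripper opens to 85 mm and grips with 20 to 120 N. Pads are 22 mm wide; open, the fingers measure 114 mm over their backs; the gripper's body (76 mm by 85 mm) begins 54 mm behind the grasp point. The pads swing forward as they close: fully open they stand 13 mm farther back than shut.
Start: joints at [1.222, 0.359, 1.51, -0, 1.272, -0.115], TCP at [139.001, 583.647, 249.967] pointing down, gripper open.
Joint ranges: [-2.97, 2.97], [-1.01, 2.36], [0.21, 2.38], [-0.96, 4.11], [0.2, 2.71], [-2.98, 2.98]. Speed limits (rad/s): [2.39, 2.39, 3.14, 3.14, 3.14, 3.14].

### API

Orientations are given as a unit quaternion [x, y, z, w].
In Python, from station import robot gives the robot as it stands.
- The arm moves only by the shell command python3 -m jog 'ROWS'. ROWS is JSON, a list of rows, each a list of 3 entries, a list of its own where there are three numbers: the finger opening in cm, from 0 to 8.54, then the shift along the tool's x, y, z in cm, then the turn, a rotation vector about the tool's x, y, z in degrees. In form: [[gripper, [tx, ty, tz], [wx, wy, wz]], ...]. A call has 1 to 5 rows; each row is the pose to reach, as a shift and turn from the pose commanded when the call began, along the tool's axes at that moment; what a row does not reach only later rows make up. A row lasts 1/12 s, in which the tool goes at most 41.7 mm and 7.16 degrees, less where a joint would pass 70% of its speed; a pose out of reach is approached as far as the arm can. A call with a gripper value outside its range is refused whole. The fingers move at their own pace and stop on an object; the grip force is fixed at half the most. Time passes only in rows, so rows that repeat a pose let the fingers close. It gives the time, the measured TCP pose, the force, the opening and the grip force at its end, in the units of the state.
- robot.get_obs(): the state, without advancing time (a new reading comes with each control period).
- robot.camera(name): name is "scene" or "side" or "wrist"; returns the picture (400x640x3 uint8, blue, green, red); there is no depth.
- robot.camera_params(name): a dict with "fx", "fy", "cx", "cy" (pixels), "dist_coeffs" ([k1, k2, p1, p2, k3] as OpenCV has them; the pictures are not rectified), "pose" (4x4, takes a point from camera to world coordinates); the wrist camera has in their place "hand_eye" (4x4, takes a point from camera to tool coordinates, whose origin is the TCP and whose axes are the flange's). Camera axes: x right, y up, looking along -z (the intrinsics and any distortion apply to the point x, -y, -z); pixel columns grow to the right and rows downward; lengths in mm; the calibration is good to about 2 mm. A picture is of the moment at which its call begins: read the wrist's pose just before it. camera_params takes no time and is no camera call.
- robot.hand_in(): hands the job in; it is judged then, once.
Trained networks look in the newest picture that a camera, given by its name, has taken for a name from the list of things; names that differ only in an ending like _2 or _b are one class to them, and where a whole thing is asked for, a point or a joint stands for the part that bears it (a point fixed in the world has none). Each returns a list of dicts, best first, with "conf" (0 to 1); they miss things now and then, are a little off and sometimes report something else, mostly with a low value. They report only what shows in the picture. A call takes as long as a camera call. They do not tell look-alikes from the thing itself.
- robot.find_in(camera, target): "location" ([x, y, z] in mm, in the coordinates of the camera as it stood for that picture, good to about 4 mm: the middle of the surface that is visible of it).
- robot.pinpoint(camera, target): "location" ([x, y, z] in mm, in the coordinates of the camera as it stood for that picture, good to about 4 mm: a listed point, or the origin of a listed thing).
The state is a dict: "time": time; "joint_positions": joint angles; "qd": joint speeds; "joint_torque": joint torques, N m; "position": TCP position; "tool_rot": TCP orientation; "wrist_force": force on the tool from outside, world axes, zero at the start; "wrist_torque": the same for the moment, N m; "gripper_width": opening from 0.0 (shut) to 1.0 (fully open); "grip_force": force on a finger pad.
Only numpy, scipy, OpenCV 4.12 (cv2) and the standard library are available. Lean on these libraries where they do the work, as an engineer would, in place of code of your own. Each camera call takes 0.05 s, during which the arm holds its last target. There are 200 camera calls.

## Working session

There is one attempt and no reset: what is moved stays moved. The work goes in short steps, Python scripts to look and compute and a shell command to move; the robot and the scene stay as the last step left them, time stands still between calls to the robot, and variables do not carry over. Pictures are saved under pics/ and viewed, at most 10 in all, crops included, and the job is handed in when it is done.

```bash
ls; mkdir -p pics
cat > h.py <<'E'
import numpy as np, cv2
from station import robot
from scipy.spatial.transform import Rotation as R
def tcp():
    o=robot.get_obs(); T=np.eye(4); T[:3,:3]=R.from_quat(o["tool_rot"]).as_matrix(); T[:3,3]=o["position"]; return T
def shot(c,fn=None):
    T=tcp(); im=robot.camera(c); p=robot.camera_params(c)
    if fn: cv2.imwrite("pics/"+fn,im)
    return im,p,(np.array(p["pose"]) if "pose" in p else T@np.array(p["hand_eye"]))
def w(M,l): return (M@np.r_[l,1])[:3]
def px(p,M,P):
    c=(np.linalg.inv(M)@np.r_[P,1])[:3]; c=c*[1,-1,-1]
    K=np.array([[p["fx"],0,p["cx"]],[0,p["fy"],p["cy"]],[0,0,1.]])
    return cv2.projectPoints(c.reshape(1,3),np.zeros(3),np.zeros(3),K,np.array(p["dist_coeffs"],float))[0].ravel()
E
python3 - <<'E'
from h import *
o=robot.get_obs(); print(o["time"],o["position"],o["tool_rot"])
for c in ("scene","side"):
    im,p,M=shot(c,c+"0.png")
    print(c,M[:3,3].round())
    for t in (("empty_hole","tub_bumpers","wrench","tub_bolts","tub_empty","bracket_1","screwdriver","tape") if c=="scene" else ("empty_hole","tub_bumpers","wrench")):
        for d in robot.pinpoint(c,t)[:5]:
            P=w(M,d["location"]); print(t,round(d["conf"],2),P.round(),px(p,M,P).round())
print(robot.get_obs()["time"])
E
```

```text
pics
0.0 [138.79803826 583.07996104 249.14744951] [ 1.16635809e-01  9.93174333e-01 -8.84783130e-04 -2.21182742e-04]
scene [870. 426. 785.]
empty_hole 0.92 [461. 228.  85.] [437. 238.]
tub_bumpers 0.7 [ 589. -241.   -0.] [277. 152.]
wrench 0.73 [ 459. -136.   -0.] [337. 156.]
wrench 0.73 [461. 230.  83.] [438. 239.]
wrench 0.2 [ 597. -120.    1.] [297. 182.]
tub_bolts 0.57 [ 600. -365.   -3.] [252. 128.]
tub_empty 0.71 [ 598. -122.    1.] [296. 182.]
bracket_1 0.81 [547. 341.   5.] [435. 317.]
bracket_1 0.73 [507. 101.   1.] [378. 226.]
bracket_1 0.61 [525. 282.   5.] [424. 289.]
bracket_1 0.56 [512. 160.   5.] [392. 244.]
screwdriver 0.61 [ 445. -327.   -6.] [304. 116.]
tape 0.94 [ 756. -104.    2.] [245. 216.]
tape 0.58 [ 746. -259.   -3.] [222. 174.]
side [ 403. -668.  747.]
empty_hole 0.66 [466. 231.  86.] [254. 158.]
tub_bumpers 0.56 [ 583. -240.    2.] [340. 301.]
wrench 0.65 [ 462. -134.    2.] [279. 275.]
wrench 0.26 [526. 219.   5.] [277. 178.]
0.65
```

View pics/scene0.png

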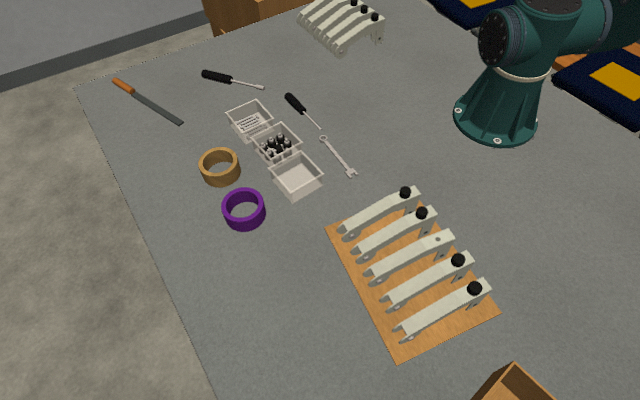

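View pics/side0.png

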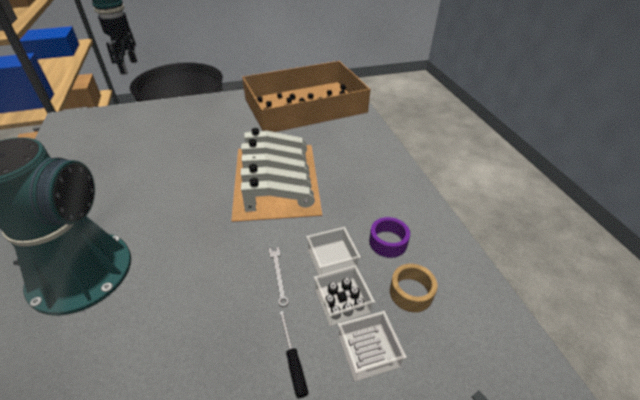

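The scene view shows the middle bracket without a bumper, hole at (438,239). The bumper tub is the middle of the three tubs at (276,145), and the wrench is at (338,157). The side view agrees. I'll close the gripper and move above the hole.

```bash
python3 -m jog '[[0,[-1.7,-1.1,0],[0,0,0]],[0,[-5,-3.4,0],[0,0,0]],[0,[-8.3,-5.6,0],[0,0,0]],[0,[-11.6,-7.9,0],[0,0,0]],[0,[-14.9,-10.1,0],[0,0,0]]]'; python3 -m jog '[[0,[-3.3,-2.25,0],[0,0,0]],[0,[-6.6,-4.5,0],[0,0,0]],[0,[-9.9,-6.7,0],[0,0,0]],[0,[-13.2,-9,0],[0,0,0]],[0,[-16.5,-11.2,0],[0,0,0]]]'
python3 - <<'E'
from h import *
im,p,M=shot("wrist","w0.png"); print(tcp()[:3,3], M[:3,3])
for d in robot.pinpoint("wrist","empty_hole")[:3]:
    P=w(M,d["location"]); print(round(d["conf"],2),P.round(1),px(p,M,P).round())
E
```

```text
time: 1.07
position: [261.2, 449.5, 250.0]
tool_rot: [0.116, 0.993, 0.0, 0.0]
wrist_force: [0.9, 1.1, -0.2]
gripper_width: 0.301
grip_force: 0.0
time: 1.48
position: [396.1, 302.1, 250.3]
tool_rot: [0.117, 0.993, 0.0, 0.0]
wrist_force: [0.2, 0.3, 0.3]
gripper_width: 0.004
grip_force: 0.0
[401.41923629 297.50789911 250.43017743] [317.37454775 321.10278877 374.47320106]
0.77 [464.7 231.3  88. ] [265. 274.]
```

View pics/w0.png

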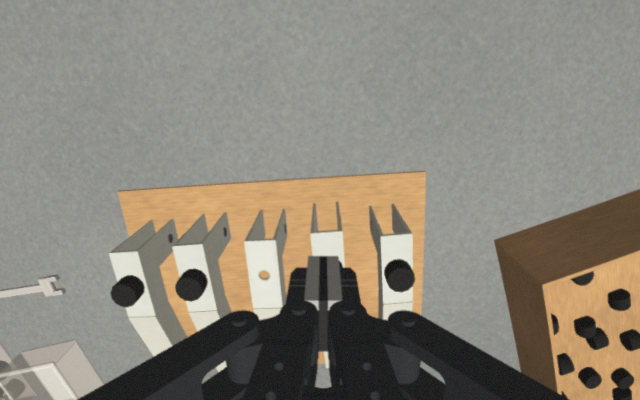

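The wrist view confirms the open hole at (264,275), between brackets with bumpers. Next I go over it and descend.

```bash
python3 -m jog '[[0,[-2.8,-1.8,1],[0,0,0]],[0,[-5.6,-3.6,3.5],[0,0,0]],[0,[-7.6,-5,6.5],[0,0,0]],[0,[-8.3,-5.5,9],[0,0,0]],[0,[-8.3,-5.5,10.5],[0,0,0]]]'; python3 -m jog '[[0,[0,0,0],[0,0,0]],[0,[0,0,0],[0,0,0]],[0,[0,0,0],[0,0,0]],[0,[0,0,0],[0,0,0]],[0,[0,0,0],[0,0,0]]]'
python3 - <<'E'
from h import *
im,p,M=shot("wrist","w1.png"); T=tcp(); print(T[:3,3],robot.get_obs()["time"]); 
for d in robot.pinpoint("wrist","empty_hole")[:3]:
    P=w(M,d["location"]); print(round(d["conf"],2),P.round(1),px(p,M,P).round(),(T[:3,:3].T@(P-T[:3,3])).round(1))
print(px(p,M,T[:3,3]+[0,0,-19]))
E
```

```text
time: 2.0
position: [463.4, 229.5, 142.7]
tool_rot: [0.118, 0.993, -0.001, -0.001]
wrist_force: [-1.0, 1.2, 0.5]
gripper_width: 0.003
grip_force: 0.0
time: 2.42
position: [463.7, 231.8, 146.3]
tool_rot: [0.116, 0.993, 0.001, 0.001]
wrist_force: [-0.6, 0.3, -0.3]
gripper_width: 0.001
grip_force: 0.0
[463.62465171 231.68093256 146.22659409] 2.4667
0.58 [465.2 229.6  89.7] [319. 242.] [-1.9 -1.8 56.5]
[322.1728953  272.01919436]
```

View pics/w1.png

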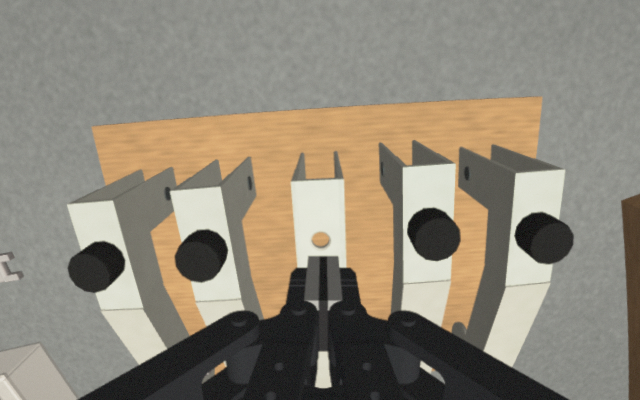

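The hole (320,240) lies directly under the closed fingertips, within about 2 mm. A small correction, then hold for over two seconds.

```bash
python3 -m jog '[[0,[-0.2,-0.1,0.3],[0,0,0]],[0,[-0.2,-0.1,0.3],[0,0,0]],[0,[-0.2,-0.1,0.3],[0,0,0]],[0,[-0.2,-0.1,0.3],[0,0,0]],[0,[-0.2,-0.1,0.3],[0,0,0]]]'
python3 -m jog '[[0,[0,0,0],[0,0,0]],[0,[0,0,0],[0,0,0]],[0,[0,0,0],[0,0,0]],[0,[0,0,0],[0,0,0]],[0,[0,0,0],[0,0,0]]]' >/dev/null
python3 -m jog '[[0,[0,0,0],[0,0,0]],[0,[0,0,0],[0,0,0]],[0,[0,0,0],[0,0,0]],[0,[0,0,0],[0,0,0]],[0,[0,0,0],[0,0,0]]]' >/dev/null
python3 -m jog '[[0,[0,0,0],[0,0,0]],[0,[0,0,0],[0,0,0]],[0,[0,0,0],[0,0,0]],[0,[0,0,0],[0,0,0]],[0,[0,0,0],[0,0,0]]]' >/dev/null
python3 -m jog '[[0,[0,0,0],[0,0,0]],[0,[0,0,0],[0,0,0]],[0,[0,0,0],[0,0,0]],[0,[0,0,0],[0,0,0]],[0,[0,0,0],[0,0,0]]]' >/dev/null
python3 -m jog '[[0,[0,0,0],[0,0,0]],[0,[0,0,0],[0,0,0]],[0,[0,0,0],[0,0,0]],[0,[0,0,0],[0,0,0]],[0,[0,0,0],[0,0,0]]]'
python3 -m jog '[[0,[0,0,0],[0,0,0]],[0,[0,0,0],[0,0,0]],[0,[0,0,0],[0,0,0]],[0,[0,0,0],[0,0,0]],[0,[0,0,0],[0,0,0]]]'
```

```text
time: 2.93
position: [464.8, 229.5, 141.9]
tool_rot: [0.117, 0.993, -0.0, -0.0]
wrist_force: [-0.0, -0.1, 0.4]
gripper_width: 0.001
grip_force: 0.0
time: 5.02
position: [464.8, 229.5, 142.0]
tool_rot: [0.117, 0.993, -0.0, -0.0]
wrist_force: [0.1, 0.6, 0.5]
gripper_width: -0.003
grip_force: 0.0
time: 5.43
position: [464.8, 229.5, 142.0]
tool_rot: [0.117, 0.993, -0.0, 0.0]
wrist_force: [0.2, 0.3, -0.1]
gripper_width: -0.003
grip_force: 0.0
```

```bash
python3 -m jog '[[0,[0,0,-2],[0,0,0]],[0,[0,0,-5],[0,0,0]],[0,[0,0,-8],[0,0,0]],[0,[-1,-1.8,-9],[0,0,0]],[0,[-2.8,-5.3,-9],[0,0,0]]]'
python3 -m jog '[[0,[-1.87,-3.54,0],[0,0,0]],[0,[-3.7,-7.1,0],[0,0,0]],[0,[-5.6,-10.6,0],[0,0,0]],[0,[-7.5,-14.2,0],[0,0,0]],[0,[-9.4,-17.7,0],[0,0,0]]]'
python3 -m jog '[[0,[-1.8,-3.4,0],[0,0,0]],[0,[-3.6,-6.8,0],[0,0,0]],[0,[-5.4,-10.2,0],[0,0,0]],[0,[-6.7,-12.7,0],[0,0,0]],[0,[-6.7,-12.7,0],[0,0,0]]]'
python3 -m jog '[[0,[0,0,0],[0,0,0]],[0,[0,0,0],[0,0,0]],[0,[0,0,0],[0,0,0]],[0,[0,0,0],[0,0,0]]]'
python3 - <<'E'
from h import *
im,p,M=shot("wrist","w2.png"); T=tcp(); print(T[:3,3],robot.get_obs()["time"]); 
for t in ("tub_bumpers","wrench","tub_bolts","tub_empty"):
  for d in robot.pinpoint("wrist",t)[:3]:
    P=w(M,d["location"]); print(t,round(d["conf"],2),P.round(1),px(p,M,P).round(),(T[:3,:3].T@(P-T[:3,3])).round(1))
E
```

```text
time: 5.85
position: [481.8, 174.1, 235.5]
tool_rot: [0.115, 0.993, 0.002, 0.003]
wrist_force: [1.8, -0.3, 0.3]
gripper_width: 0.0
grip_force: 0.0
time: 6.27
position: [530.3, -24.4, 232.2]
tool_rot: [0.117, 0.993, -0.0, 0.0]
wrist_force: [1.1, -0.1, 1.3]
gripper_width: 0.002
grip_force: 0.0
time: 6.68
position: [567.8, -167.3, 232.1]
tool_rot: [0.119, 0.993, -0.002, 0.001]
wrist_force: [0.8, -1.1, -0.4]
gripper_width: -0.001
grip_force: 0.0
time: 7.02
position: [565.6, -160.1, 232.0]
tool_rot: [0.116, 0.993, 0.0, -0.0]
wrist_force: [0.1, -0.0, -0.9]
gripper_width: -0.002
grip_force: 0.0
[ 565.69368636 -160.2023933   232.10533897] 7.0667
tub_bumpers 0.75 [ 586.9 -244.1   -3.7] [251. 204.] [-40.  -76.8 235.8]
wrench 0.62 [ 461.1 -135.2   -0.9] [323.  57.] [1.075e+02 2.000e-01 2.330e+02]
tub_bolts 0.95 [ 598.2 -364.    -0.7] [152. 238.] [ -78.6 -190.9  232.8]
tub_empty 0.72 [ 596.7 -120.9    1.7] [366. 189.] [-21.2  45.3 230.4]
```

View pics/w2.png

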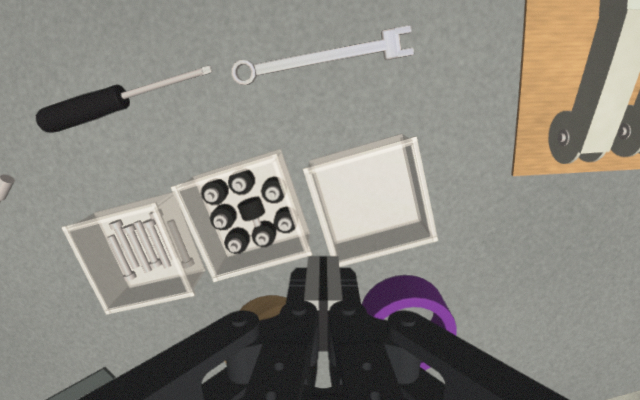

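The wrist view shows the bumper tub at (245,210), between the bolt tub at (130,255) and the empty tub at (370,200). The wrench runs from (243,72) to (405,40). I go over the bumper tub and hold.

```bash
python3 -m jog '[[0,[-1.7,-3.2,0],[0,0,0]],[0,[-3.2,-6,1.5],[0,0,0]],[0,[-4,-7.5,4.5],[0,0,0]],[0,[-4,-7.5,8],[0,0,0]],[0,[-4,-7.5,11],[0,0,0]]]'
python3 -m jog '[[0,[0,0,1.3],[0,0,0]],[0,[0,0,2],[0,0,0]],[0,[0,0,2],[0,0,0]],[0,[0,0,2],[0,0,0]],[0,[0,0,2],[0,0,0]]]'
python3 - <<'E'
from h import *
im,p,M=shot("wrist","w3.png"); T=tcp(); print(T[:3,3]); 
for t in ("tub_bumpers","wrench"):
  for d in robot.pinpoint("wrist",t)[:2]:
    P=w(M,d["location"]); print(t,round(d["conf"],2),P.round(1),px(p,M,P).round())
E
```

```text
time: 7.68
position: [587.9, -245.1, 120.8]
tool_rot: [0.117, 0.993, -0.0, 0.001]
wrist_force: [-0.8, 0.7, -1.1]
gripper_width: 0.0
grip_force: 0.0
time: 8.1
position: [588.7, -244.2, 103.6]
tool_rot: [0.116, 0.993, -0.001, 0.001]
wrist_force: [0.0, 0.7, -0.4]
gripper_width: -0.002
grip_force: 0.0
[ 588.76763368 -244.26168979  103.82100101]
tub_bumpers 0.85 [ 587.7 -243.2   -1.8] [324. 207.]
```

View pics/w3.png

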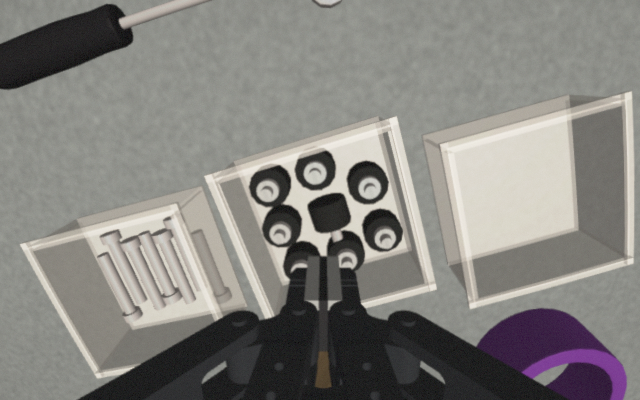

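The fingertips are over the middle of the bumper tub (320,205). I lower slightly and hold.

```bash
python3 -m jog '[[0,[0,0,0.7],[0,0,0]],[0,[0,0,0.7],[0,0,0]],[0,[0,0,0.7],[0,0,0]],[0,[0,0,0.7],[0,0,0]],[0,[0,0,0.7],[0,0,0]]]'
python3 -m jog '[[0,[0,0,0],[0,0,0]],[0,[0,0,0],[0,0,0]],[0,[0,0,0],[0,0,0]],[0,[0,0,0],[0,0,0]],[0,[0,0,0],[0,0,0]]]' >/dev/null
python3 -m jog '[[0,[0,0,0],[0,0,0]],[0,[0,0,0],[0,0,0]],[0,[0,0,0],[0,0,0]],[0,[0,0,0],[0,0,0]],[0,[0,0,0],[0,0,0]]]' >/dev/null
python3 -m jog '[[0,[0,0,0],[0,0,0]],[0,[0,0,0],[0,0,0]],[0,[0,0,0],[0,0,0]],[0,[0,0,0],[0,0,0]],[0,[0,0,0],[0,0,0]]]' >/dev/null
python3 -m jog '[[0,[0,0,0],[0,0,0]],[0,[0,0,0],[0,0,0]],[0,[0,0,0],[0,0,0]],[0,[0,0,0],[0,0,0]],[0,[0,0,0],[0,0,0]]]' >/dev/null
python3 -m jog '[[0,[0,0,0],[0,0,0]],[0,[0,0,0],[0,0,0]],[0,[0,0,0],[0,0,0]],[0,[0,0,0],[0,0,0]],[0,[0,0,0],[0,0,0]]]' >/dev/null
python3 -m jog '[[0,[0,0,0],[0,0,0]],[0,[0,0,0],[0,0,0]],[0,[0,0,0],[0,0,0]],[0,[0,0,0],[0,0,0]],[0,[0,0,0],[0,0,0]]]'
```

```text
time: 8.67
position: [587.5, -243.8, 95.0]
tool_rot: [0.117, 0.993, -0.0, -0.0]
wrist_force: [-0.2, 0.0, -0.2]
gripper_width: 0.001
grip_force: 0.0
time: 11.17
position: [587.5, -243.8, 95.0]
tool_rot: [0.117, 0.993, -0.0, -0.0]
wrist_force: [-0.0, 0.2, -0.1]
gripper_width: -0.004
grip_force: 0.0
```

```bash
python3 -m jog '[[0,[0,0,-2],[0,0,0]],[0,[0,0,-5],[0,0,0]],[0,[0,0,-8],[0,0,0]],[0,[1.5,0.8,-9],[0,0,0]],[0,[4.5,2.3,-9],[0,0,0]]]'
python3 -m jog '[[0,[3.4,1.7,0],[0,0,0]],[0,[6.8,3.5,0],[0,0,0]],[0,[9.2,4.7,0],[0,0,0]],[0,[10.4,5.3,2],[0,0,0]],[0,[10.4,5.3,5],[0,0,0]]]'
python3 -m jog '[[0,[0,0,2.5],[0,0,0]],[0,[0,0,5],[0,0,0]],[0,[0,0,6],[0,0,0]],[0,[0,0,6],[0,0,0]],[0,[0,0,6],[0,0,0]]]'
python3 - <<'E'
from h import *
im,p,M=shot("wrist","w4.png"); T=tcp(); print(T[:3,3]); 
for d in robot.pinpoint("wrist","wrench")[:2]:
    P=w(M,d["location"]); print(round(d["conf"],2),P.round(1),px(p,M,P).round(),(T[:3,:3].T@(P-T[:3,3])).round(1))
E
```

```text
time: 11.58
position: [554.1, -214.3, 189.1]
tool_rot: [0.117, 0.993, -0.002, 0.005]
wrist_force: [0.1, -0.0, -0.8]
gripper_width: -0.004
grip_force: 0.0
time: 12.0
position: [458.9, -133.8, 136.8]
tool_rot: [0.116, 0.993, -0.0, 0.002]
wrist_force: [-0.1, -0.5, -0.5]
gripper_width: 0.0
grip_force: 0.0
time: 12.42
position: [459.9, -135.2, 74.8]
tool_rot: [0.117, 0.993, 0.0, -0.001]
wrist_force: [1.2, 0.9, -0.0]
gripper_width: 0.001
grip_force: 0.0
[ 460.57609865 -135.54392871   75.468264  ]
0.95 [ 461.6 -133.4    3. ] [326. 230.] [-0.4  2.3 72.5]
```

View pics/w4.png

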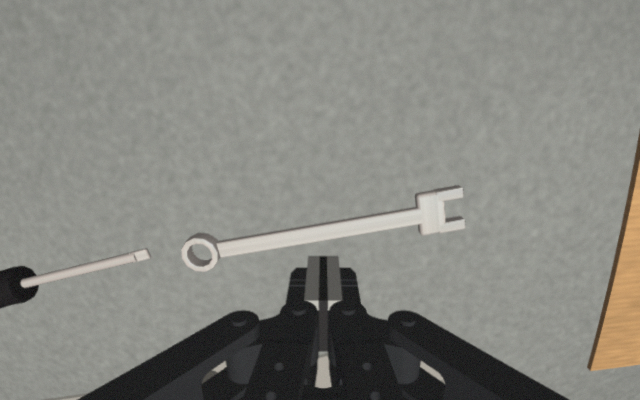

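The fingertips are over the wrench's shank, whose middle is at about (325,230). I lower 1.2 cm, which leaves the tips about 35 mm above the wrench, and hold there.

```bash
python3 -m jog '[[0,[0,0.1,0.6],[0,0,0]],[0,[0,0.1,1.2],[0,0,0]],[0,[0,0.1,1.2],[0,0,0]],[0,[0,0.1,1.2],[0,0,0]],[0,[0,0.1,1.2],[0,0,0]]]'
python3 -m jog '[[0,[0,0,0],[0,0,0]],[0,[0,0,0],[0,0,0]],[0,[0,0,0],[0,0,0]],[0,[0,0,0],[0,0,0]],[0,[0,0,0],[0,0,0]]]' >/dev/null
python3 -m jog '[[0,[0,0,0],[0,0,0]],[0,[0,0,0],[0,0,0]],[0,[0,0,0],[0,0,0]],[0,[0,0,0],[0,0,0]],[0,[0,0,0],[0,0,0]]]' >/dev/null
python3 -m jog '[[0,[0,0,0],[0,0,0]],[0,[0,0,0],[0,0,0]],[0,[0,0,0],[0,0,0]],[0,[0,0,0],[0,0,0]],[0,[0,0,0],[0,0,0]]]' >/dev/null
python3 -m jog '[[0,[0,0,0],[0,0,0]],[0,[0,0,0],[0,0,0]],[0,[0,0,0],[0,0,0]],[0,[0,0,0],[0,0,0]],[0,[0,0,0],[0,0,0]]]' >/dev/null
python3 -m jog '[[0,[0,0,0],[0,0,0]],[0,[0,0,0],[0,0,0]],[0,[0,0,0],[0,0,0]],[0,[0,0,0],[0,0,0]],[0,[0,0,0],[0,0,0]]]' >/dev/null
python3 -m jog '[[0,[0,0,0],[0,0,0]],[0,[0,0,0],[0,0,0]],[0,[0,0,0],[0,0,0]],[0,[0,0,0],[0,0,0]],[0,[0,0,0],[0,0,0]]]'
python3 -c "
from station import robot
print(robot.hand_in())"
```

```text
time: 12.93
position: [460.4, -134.3, 63.1]
tool_rot: [0.117, 0.993, -0.0, -0.0]
wrist_force: [0.0, 0.2, 0.1]
gripper_width: -0.001
grip_force: 0.0
time: 15.43
position: [460.4, -134.4, 63.0]
tool_rot: [0.117, 0.993, -0.0, -0.0]
wrist_force: [-0.2, 0.6, 0.6]
gripper_width: -0.003
grip_force: 0.0
the job is handed in; nothing more can be done
None
```

The arm pointed at the empty hole, then the bumper tub, then the wrench, holding over two seconds at each without any sign of contact; I handed the job in at about 15 s, still pointing at the wrench (no verdict was returned).

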